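Draw a sealed carrier out of a deep centrifuge bucket with the lifting key

TASK

Take the lifting key from its holder, pass its bit through the slot in the cap of the sealed carrier at the bottom of the deep centrifuge bucket, feeling gently for the angle at which the bit drops in because the cap was screwed on at a random angle, and give it a quarter turn. Lift the carrier out on the key, never touching it with the fingers, and lower it without dropping it onto the spigot of the round white stand so that its flange sits flat. Then turn the key back, draw it out and hang it upright in its holder again, leaving the dish, bottle and beaker where they are.

Things in the scene. Friction and masses are not known exactly. Their poses are not given: they have to be found in the camera images.
- key: Lifting key, 142 mm long, 0.2 kg, upright in its holder. Origin: centre of the bit's underside; z up the shaft. Bit: bar 28 mm long along x, 8 mm wide along y, 8 mm high, its lowest 3 mm narrowed to 24 by 5 mm as a lead-in. Shaft 10 mm across; it tapers out from z = 70 mm to 32 mm across at 84 mm. Steel collar 50 mm across at z = 86 to 91 mm. Handle and bit lie in one plane.
- key_grip (a point): Best place to grip the key: middle of its black wing handle, 122 mm above the key's origin, axes as the key's. The wing is 56 mm wide along x, 14 mm thick along y, and reaches from 96 to 142 mm above the key's origin; pinch the two flat faces, closing along y.
- holder: Fixed holder of the key: dark round foot 82 mm across, with a steel tube. Origin: centre of its underside on the worktop. The mouth is a flat black ring whose top is 98 mm above the origin, 54 mm across with a 40 mm opening (the tube below is 36 mm inside). The key hangs centred in it, collar resting on the ring, the key's origin 12 mm above the holder's.
- bucket: Fixed aluminium centrifuge bucket that holds the carrier: 84 mm outside (89 at the rim, 104 at the rubber foot, 110 over the two bosses along its y), 140 mm high, bore 76 mm. Origin: centre of its underside on the worktop. Inner floor 10 mm up, with a centring spigot (22 mm across, 12 mm high, tapered top).
- spare_bucket: A second bucket of the same kind, fixed and empty. Origin as for the bucket.
- carrier: Sealed carrier, 0.25 to 0.5 kg, standing centred (within 2 mm) on the bucket's floor over its spigot, cap 58 mm below the rim. Origin: centre of its underside; z up. Flanged foot 66 mm across, 6 mm thick; aluminium body 54 mm across; blue knurled screw cap 58 mm across from z = 42 to 73 mm. Bore in the underside 26 mm across, 14 mm deep.
- cap_top (a point): Centre of the slot at the cap's flat top, 72 mm above the carrier's origin. Axes are the CARRIER's, not the slot's: the cap is screwed tight at an angle that no reading gives; feel or look for it. Slot through the 6 mm top: hourglass, 36 mm long, 16 mm wide at its waist and 22 at its ends, white-edged; a centred bit passes within about 0.4 rad of its length (half a turn is the same).
- cap_hollow (a point): In the hollow under the slot (48 mm across, 42 to 66 mm above the carrier's origin); this point is 48 mm above it, axes the carrier's. With the bit's underside 43 to 53 mm above that origin the key turns freely; a quarter turn from the slot, raising the key brings the bit up between two pairs of 4 mm stops (it fits within 0.35 rad) under the cap's top, its underside then at 58 mm.
- stand: Fixed round white stand, 104 mm across. Origin: centre of its underside on the worktop. Its flat top is 10 mm above the origin, with a central steel spigot 22 mm across, 12 mm high, narrowing to 14 mm at its tip; the carrier's bore goes over it and the flange rests flat on the top.
- dish: Bystander: covered culture dish, 60 mm across, 14 mm high. Origin: centre of its underside.
- amber: Bystander: amber reagent bottle with orange cap, 51 mm across, 89 mm high. Origin: centre of its underside.
- glass: Bystander: small glass beaker, 45 mm across, 57 mm high. Origin: centre of its underside.
There are look-alikes about, which are no part of the job. What is shaped like the key but green or pink is not meant.

How it is judged:
On the way, in this order (a step that is already met when the one before it is completed fails the run):
1. the carrier hangs on the key, its foot above the bucket's rim (z of carrier in the frame of bucket above 0.14 m and contact force between key and carrier above 0.5 N and angle between carrier's own z axis and vertical below 0.35 rad), for 0.1 s.
2. the carrier stands seated on the stand's spigot, flange flat (horizontal distance between carrier and stand below 0.004 m and z of carrier in the frame of stand below 0.0125 m and angle between carrier's own z axis and vertical below 0.06 rad), for 0.3 s.
At the end, for the whole second after the job is handed in: The carrier stands at rest on the stand, within 4 mm of its centre, its underside within 2.5 mm of the stand's top and upright within 0.06 rad; the key hangs at rest in its holder, collar on the ring (height within 4 mm, within 12 mm of the centre, upright within 0.1 rad) (all of step 2 and linear speed of each of carrier, key below 0.02 m/s and horizontal distance between key and holder below 0.012 m and z of key in the frame of holder between 0.008 and 0.016 m and angle between key's own z axis and vertical below 0.1 rad and contact force between key and carrier below 0.1 N); the robot touches nothing.
It fails at once if the fingers touch the carrier (contact force between the fingers and carrier above 1 N).
It fails at once if the key is forced against the carrier (over 60 N) (contact force between key and carrier above 60 N).
It fails at once if the carrier is dropped (falls at over 0.5 m/s, not held by the key) (linear speed of carrier above 0.5 m/s and contact force between key and carrier below 0.1 N).
It fails at once if the dish, the amber bottle or the beaker is moved by more than 25 mm or tipped over (distance of any of dish, amber, glass from where it was at the start of the episode above 0.025 m or angle between any of dish, amber, glass's own z axis and vertical above 0.5 rad).
It also fails if it takes over 72 s, if anything falls off the work surface, if the arm or the gripper's body presses on something with over 40 N, if the wrist force passes 120 N, or if a joint passes its speed limit or range.

ROBOT

A 7-joint arm with a two-finger parallel gripper is mounted at the origin on a cart in front of the work surface, level with it; the furniture and walls round the work are solid. World frame = base frame: x ahead of the robot, y to its left, z up, the work surface at z = 0. Lengths are in m, angles in rad, forces in N, time in s.
With the tool pointing down it reaches from about 0.35 to 0.9 m from the base axis. Payload 8.1 kg.
Tool frame: the origin (TCP) lies where the fingers leave the gripper's body, on its centre line; the fingertips stand 66 mm ahead of it and the grasp point (between the pads) lies 47 mm ahead of it (arm.tip_reach is the distance from the TCP to the fingertips, in m); z points along the fingers, y is the direction in which the jaws open and shut (so a half turn about z gives the same grasp; the last joint's range is limited). The gripper opens to 92 mm and grips with 3 to 60 N. Pads are 19 mm wide; open, the fingers measure 130 mm over their backs; the gripper's body (75 mm by 190 mm) begins 47 mm behind the grasp point.
Start: joints at [-1.43, 0.434, 0.025, 1.573, -0.012, 1.134, -0.075], TCP at [0.151, 0.607, 0.292] pointing down, gripper open.
Joint ranges: [-2.62, 2.62], [-0.44, 2.09], [-1.27, 1.32], [0.08, 2.57], [-1.32, 4.46], [0.12, 2], [-2.74, 2.74]. Speed limits (rad/s): [2.22, 2.22, 3.01, 3.01, 3.14, 3.14, 3.14].

INTERFACE

Orientations are given as a rotation vector (axis times angle).
In Python, from cell import arm gives the robot as it stands.
- The arm moves only by the tool carry_out, never from a script. Its argument "plan" is a list of rows, each a list of 5 numbers: the shift along the world's x, y, z in cm, then the turn about the world's z in rad, then the finger opening in cm, from 0 to 9.18. In form: [[tx, ty, tz, spin, fingers], ...]. A call has 1 to 20 rows; each row is the pose to reach, as a shift and turn from the pose measured when the call began; what a row does not reach only later rows make up. A row lasts 1/10 s, in which the tool goes at most 50 mm and 8.59 degrees, less where a joint would pass 70% of its speed; a pose out of reach is approached as far as the arm can. A call with a gripper value outside its range is refused whole. The fingers move at their own pace and stop on an object; "squeeze" is the grip in N (left out, the last holds). Time passes only in rows, so rows that repeat a pose let the fingers close. It gives the time, the measured TCP pose, the force and the opening at its end, in the units of the state.
- arm.observe(): the state, without advancing time (a new reading comes with each control period).
- arm.get_image(name): name is "scene" or "top"; returns (picture, depth): 420x560x3 uint8, red, green, blue; 420x560 float32, m along the optical axis (not along the pixel's ray), 0 where there is no reading.
- arm.get_calibration(name): a dict with "intrinsics" (3x3 intrinsics, pixels), "D" ([k1, k2, p1, p2, k3] as OpenCV has them; the pictures are not rectified), "rvec" (rotation vector, rad) and "tvec" (3), from world to camera coordinates, as OpenCV has them. Camera axes: x right, y down, z forward; pixel columns grow to the right and rows downward; lengths in m; the calibration is good to about 2 mm. A picture is of the moment at which its call begins. get_calibration takes no time and is no camera call.
- arm.sign_off(): hands the job in, once; it reports no verdict.
The state is a dict: "clock": time; "joints": joint angles; "dq": joint speeds; "joint_efforts": joint torques, N m; "position": TCP position; "ee_rot": TCP orientation; "force": force on the tool from outside, world axes, zero at the start; "ft_torque": the same for the moment, N m; "width": opening from 0.0 (shut) to 1.0 (fully open).
Only numpy, scipy, OpenCV 4.12 (cv2) and the standard library are available. Lean on these libraries where they do the work, as an engineer would, in place of code of your own. Each camera call takes 0.05 s, during which the arm holds its last target. There are 200 camera calls.

## Working session

There is one attempt and no reset: what is moved stays moved. The work goes in short steps, Python scripts to look and compute and a tool call to move; the robot and the scene stay as the last step left them, time stands still between calls to the robot, and variables do not carry over. Pictures are saved under pics/ and viewed, about 8 in all and at most 12, crops included, and the job is handed in when it is done.

Besides the shell and the picture viewer there is one more tool, called after "Request:" as a command line: name --pt "numbers of a row" for each row, then --argument value for the rest. carry_out: Moves the arm, as the interface text tells. Its arguments: {"type":"object","properties":{"plan":{"type":"array"},"squeeze":{"type":"number"}},"required":["plan"]}

```bash
mkdir -p pics; cat > h.py <<'E'
from cell import arm
import numpy as np, cv2
def cal(n):
    c=arm.get_calibration(n); R=cv2.Rodrigues(np.array(c['rvec'],float))[0]
    return np.array(c['intrinsics'],float),np.array(c['D'],float),R,np.array(c['tvec'],float).ravel()
def ray(n,u,v):
    K,D,R,t=cal(n); p=cv2.undistortPoints(np.array([[[u,v]]],float),K,D)[0,0]
    return -R.T@t, R.T@np.array([p[0],p[1],1])
def onz(n,u,v,z):
    o,d=ray(n,u,v); return o+d*(z-o[2])/d[2]
def cloud(n,dep):
    K,D,R,t=cal(n); h,w=dep.shape
    uv=np.stack(np.meshgrid(np.arange(w),np.arange(h)),-1).reshape(-1,1,2).astype(float)
    p=cv2.undistortPoints(uv,K,D)[:,0]; 
    P=np.c_[p,np.ones(len(p))]*dep.reshape(-1,1)
    return ((P-t)@R).reshape(h,w,3)
def proj(n,P):
    c=arm.get_calibration(n);return cv2.projectPoints(np.array(P,float).reshape(-1,1,3),np.array(c['rvec'],float),np.array(c['tvec'],float),np.array(c['intrinsics'],float),np.array(c['D'],float))[0][:,0]
E
python3 - <<'E'
from h import *
for n in('scene','top'):
    a,d=arm.get_image(n); cv2.imwrite(f'pics/{n}0.png',a[:,:,::-1]); np.savez(f'{n}0.npz',a=a,d=d)
    K,D,R,t=cal(n); print(n,-R.T@t,R[2],K[0,0])
print(arm.observe(),arm.tip_reach)
E
```

```text
scene [ 0.17484553 -0.75558813  0.76413184] [ 0.33763991  0.72478447 -0.60057203] 430.6284929458325
top [0.38873571 0.02138675 1.28970229] [ 0.14223552 -0.00316209 -0.98982779] 511.4076619000418
{'clock': 0.1, 'joints': array([-1.42960838,  0.43514117,  0.02495964,  1.5740089 , -0.01157719,
        1.13396895, -0.07512029]), 'dq': array([-1.46268959e-03, -6.49543738e-04,  2.00590040e-03, -3.80966822e-03,
        4.11587447e-04,  6.96747008e-04,  1.05204291e-05]), 'joint_efforts': array([ 1.92396612e-03, -6.69129395e+01,  9.87304375e-01, -3.15150118e+01,
       -6.05665427e-02,  3.72464326e-02,  3.28356828e-05]), 'position': array([0.15081731, 0.60615972, 0.29152967]), 'ee_rot': array([-3.82095290e-01, -3.11824163e+00,  2.17020275e-03]), 'force': array([-0.05267705, -0.16957198,  0.43371744]), 'ft_torque': array([ 0.00231081,  0.01549504, -0.02566637]), 'width': 1.0027078099030793} 0.0655
```

View pics/scene0.png

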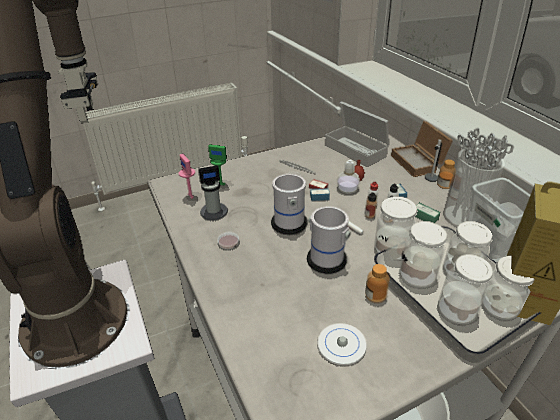

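View pics/top0.png

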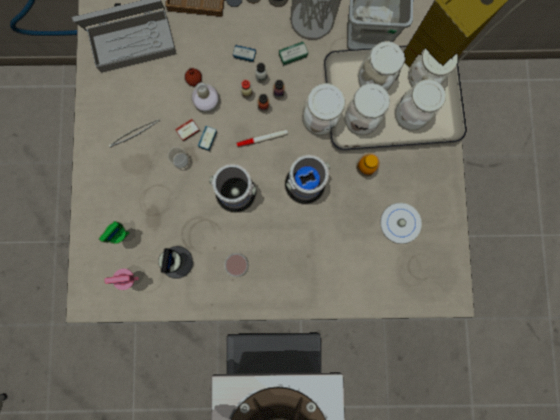

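The top view shows the black key at (172,262), the bucket with the blue cap at (307,180), the empty spare bucket at (234,188) and the stand at (402,223). The dish is at (236,265), the amber bottle at (369,163) and the beaker at (180,159). The cap's slot is visible from above.

```bash
python3 - <<'E'
from h import *
z=np.load('top0.npz'); a,d=z['a'],z['d']; C=cloud('top',d)
z2=np.load('scene0.npz'); C2=cloud('scene',z2['d'])
def circ(name,P,m):
    p=P[m][:,:2]; (c,r)=cv2.minEnclosingCircle(p.astype(np.float32)); print(name,len(p),np.round(c,4),'r',round(r,4),'med',np.round(np.median(p,0),4),'z',np.round(np.median(P[m][:,2]),4))
def box(u,v,r):
    m=np.zeros(d.shape,bool); m[v-r:v+r,u-r:u+r]=1; return m
Z=C[:,:,2]
circ('bucket rim',C,box(307,180,30)&(Z>.132)&(Z<.146))
circ('spare rim',C,box(234,188,30)&(Z>.132)&(Z<.146))
circ('stand',C,box(402,223,30)&(Z>.006)&(Z<.016))
circ('spigot',C,box(402,223,12)&(Z>.018)&(Z<.026))
hsv=cv2.cvtColor(a,cv2.COLOR_RGB2HSV)
blue=(hsv[...,0]>100)&(hsv[...,0]<130)&(hsv[...,1]>140)
circ('cap',C,box(307,180,25)&blue&(Z>.06)&(Z<.1))
circ('ring',C,box(175,262,25)&(Z>.088)&(Z<.106))
circ('wing',C,box(172,262,25)&(Z>.14))
m=box(172,262,25)&(Z>.14); p=C[m][:,:2]; w,v=np.linalg.eigh(np.cov(p.T)); print('wing dir',v[:,1],np.arctan2(v[1,1],v[0,1]),np.sqrt(w)*3.46)
m=box(172,262,25)&(Z>.14);print(np.percentile(C[m][:,2],[5,50,95]))
# foot of holder
circ('foot',C,box(175,262,30)&(Z>.003)&(Z<.03))
o=[cv2.resize(a[v-35:v+35,u-35:u+35,::-1],(560,560),interpolation=cv2.INTER_CUBIC)[:, :400] if 0 else cv2.resize(a[v-30:v+30,u-30:u+30,::-1],(400,400),interpolation=cv2.INTER_CUBIC) for u,v in((307,180),(175,262))]
s=z2['a'][160:225,185:235,::-1]; 
cv2.imwrite('pics/crop.png',np.hstack(o))
E
```

```text
bucket rim 355 [ 0.6191 -0.0786] r 0.0457 med [ 0.6181 -0.0785] z 0.1388
spare rim 347 [0.5997 0.0998] r 0.045 med [0.5982 0.0994] z 0.1389
stand 1185 [ 0.522  -0.3266] r 0.0835 med [ 0.5146 -0.3178] z 0.0098
spigot 39 [ 0.5229 -0.3226] r 0.018 med [ 0.5165 -0.3179] z 0.0206
cap 300 [ 0.6198 -0.0804] r 0.0298 med [ 0.6207 -0.0805] z 0.082
ring 197 [0.4264 0.2463] r 0.027 med [0.4253 0.2343] z 0.1013
wing 186 [0.4111 0.1378] r 0.1186 med [0.4243 0.2449] z 0.1523
wing dir [0.16723425 0.98591719] 1.4027725884590938 [0.05378394 0.15074257]
[0.14484629 0.1522642  0.15707197]
foot 603 [0.4278 0.2496] r 0.1043 med [0.4203 0.2309] z 0.0065
```

View pics/crop.png

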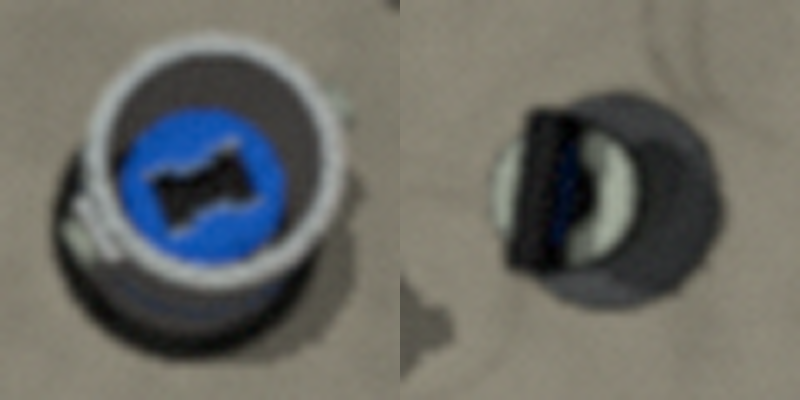

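```bash
python3 - <<'E'
from h import *
z=np.load('top0.npz'); a,d=z['a'],z['d']; C=cloud('top',d); Z=C[...,2]
V=cv2.cvtColor(a,cv2.COLOR_RGB2HSV)[...,2].astype(int)
def pca(p):
    r=cv2.minAreaRect(p.astype(np.float32)); w,v=np.linalg.eigh(np.cov(p.T)); return p.mean(0),np.arctan2(v[1,1],v[0,1])%np.pi,np.sqrt(12*w),r
# wing: dark px on top, ray to z=.154
m=np.zeros(d.shape,bool); m[238:275,160:190]=1
w=m&(Z>.148)&(Z<.165)&(C[...,1]>.2)&(C[...,1]<.28)
P=np.array([onz('top',u,v,.154)[:2] for v,u in np.argwhere(w)]); print('wing',len(P),pca(P))
s=np.zeros(d.shape,bool); s[165:192,294:322]=1
hsv=cv2.cvtColor(a,cv2.COLOR_RGB2HSV)
blue=(hsv[...,0]>100)&(hsv[...,0]<130)&(hsv[...,1]>110)&(V>70)&s
hull=np.zeros(d.shape,np.uint8); pts=np.argwhere(blue)[:,::-1].astype(np.int32); cv2.fillConvexPoly(hull,cv2.convexHull(pts),1)
hull=cv2.erode(hull,np.ones((5,5)))
slot=(hull>0)&~blue&(V<90)
P=np.array([onz('top',u,v,.083)[:2] for v,u in np.argwhere(slot)]); print('slot',len(P),pca(P))
P=np.array([onz('top',u,v,.083)[:2] for u,v in pts],np.float32); print('cap',cv2.minEnclosingCircle(P))
# stand, white mask
sw=np.zeros(d.shape,bool); sw[198:248,376:428]=1
st=(sw&(V>140)&(hsv[...,1]<60)).astype(np.uint8)
c=max(cv2.findContours(st,0,1)[0],key=cv2.contourArea); (e,ax,_)=cv2.fitEllipse(c); print('stand px',e,ax,onz('top',*e,.010))
# rim outer
rim=[]
for v,u in np.argwhere((Z>.132)&(Z<.147)):
    if abs(u-307)<30 and abs(v-180)<30: rim.append(onz('top',u,v,.14)[:2])
rim=np.array(rim,np.float32); print('rim',cv2.minEnclosingCircle(rim), rim.min(0),rim.max(0))
# collar grey / foot dark for holder
col=np.zeros(d.shape,bool); col[245:285,160:195]=1
k=col&(Z>.096)&(Z<.108)&(V>110); P=np.array([onz('top',u,v,.103)[:2] for v,u in np.argwhere(k)],np.float32); print('collar',len(P),cv2.minEnclosingCircle(P))
f=np.zeros(d.shape,np.uint8); f[240:290,152:200]=1
# carrier depth check
print('Zcap',np.median(Z[blue]))
# torque/wrist
from scipy.spatial.transform import Rotation as Ro
print(Ro.from_rotvec(arm.observe()['ee_rot']).as_matrix())
E
```

```text
wing 158 (array([0.42579708, 0.24601971]), np.float64(3.0063265325833854), array([0.01401991, 0.0549312 ]), ((0.42565014958381653, 0.24562788009643555), (0.014461091719567776, 0.05497043952345848), 82.0909194946289))
slot 87 (array([ 0.61987706, -0.07903849]), np.float64(1.890401588630846), array([0.01654171, 0.03386347]), ((0.6202217936515808, -0.07934018224477768), (0.018463391810655594, 0.03175543621182442), 21.21982765197754))
cap ((0.620825469493866, -0.07974453270435333), 0.030438212677836418)
stand px (401.00457763671875, 222.4416046142578) (39.18871307373047, 40.607757568359375) [ 0.51655037 -0.31852104  0.01      ]
rim ((0.6185855865478516, -0.07811672240495682), 0.04580821841955185) [ 0.57368416 -0.1231279 ] [ 0.6624012  -0.03339115]
collar 87 ((0.4268459975719452, 0.24632221460342407), 0.024898849427700043)
Zcap 0.08164504291784663
[[-9.70414345e-01  2.41445567e-01 -1.95217195e-04]
 [ 2.41445605e-01  9.70413391e-01 -1.36801838e-03]
 [-1.40860592e-04 -1.37467899e-03 -9.99999045e-01]]
```

```bash
python3 - <<'E'
from h import *
z=np.load('top0.npz'); C=cloud('top',z['d']); 
for n,u,v in(('pink',120,280),('green',113,233)):
    p=C[v-18:v+18,u-20:u+20].reshape(-1,3); p=p[p[:,2]>.13]; print(n,p.min(0),p.max(0))
E
```

```text
pink [0.37791356 0.02138675 0.13081738] [0.39506408 0.3821748  1.28970229]
green [0.38873571 0.02138675 0.13042879] [0.51585049 0.3962285  1.28970229]
```

Request:
carry_out --pt "3 -4 0 0 9.18" --pt "6 -8 0 0.03 8" --pt "9 -12 0 0.05 7" --pt "12 -16 0 0.08 6" --pt "15 -20 0 0.109 5" --pt "18 -24 0 0.109 5" --pt "21 -28 0 0.109 5" --pt "24 -32 0 0.109 5" --pt "26 -34.5 0 0.109 5" --pt "27.6 -36 0 0.109 5" --pt "27.6 -36 0 0.109 5" --pt "27.6 -36 0 0.109 5" --pt "27.6 -36 0 0.109 5" --pt "27.6 -36 0 0.109 5" --squeeze 40

```text
clock: 1.5
position: [0.426, 0.2471, 0.2914]
ee_rot: [-0.208, -3.134, 0.002]
force: [-0.4, 0.1, 0.0]
width: 0.545
```

```bash
python3 - <<'E'
from h import *
z=np.load('top0.npz'); C=cloud('top',z['d']); 
for n,u,v in(('pink',120,280),('green',113,233)):
    p=C[v-18:v+18,u-20:u+20].reshape(-1,3); p=p[(p[:,2]>.12)&(p[:,2]<.4)]; print(n,p.min(0),p.max(0))
s=arm.observe(); R=cv2.Rodrigues(s['ee_rot'])[0]; print(s['position'],np.arctan2(R[1,1],R[0,1]),s['joints'])
E
```

```text
pink [0.37771896 0.3259491  0.1203957 ] [0.39506408 0.3821748  0.14704142]
green [0.46979138 0.35459901 0.12011647] [0.51585049 0.3962285  0.14620425]
[0.42604357 0.24712724 0.29141478] 1.4379538416635473 [-0.791333    0.21785774  0.18919147  1.89988288 -0.04652977  1.0292374
  0.85548581]
```

Request:
carry_out --pt "0 -0.1 -3 0 5" --pt "0 -0.1 -6 0 5" --pt "0 -0.1 -8 0 5" --pt "0 -0.1 -10 0 5" --pt "0 -0.1 -11 0 5" --pt "0 -0.1 -11 0 5" --pt "0 -0.1 -11 0 1" --pt "0 -0.1 -11 0 1" --pt "0 -0.1 -11 0 1" --pt "0 -0.1 -11 0 1" --pt "0 -0.1 -11 0 1" --pt "0 -0.1 -11 0 1" --pt "0 -0.1 -11 0 1" --pt "0 -0.1 -11 0 1" --squeeze 50

```text
clock: 2.9
position: [0.4262, 0.2463, 0.1817]
ee_rot: [-0.208, -3.135, 0.001]
force: [-0.7, -0.1, 5.5]
width: 0.145
```

Request:
carry_out --pt "0 0 0.5 0 1" --pt "0 0 1.5 0 1" --pt "0 0 3 0 1" --pt "0 0 5 0 1" --pt "0 0 7 0 1" --pt "0 0 9 0 1" --pt "0 0 11 0 1" --pt "0 0 13 0 1" --pt "0 0 15 0 1" --pt "0 0 16 0 1" --pt "0 0 16 0 1" --pt "0 0 16 0 1"

```text
clock: 4.1
position: [0.4259, 0.2461, 0.3412]
ee_rot: [-0.208, -3.134, 0.002]
force: [0.0, 0.2, -1.8]
width: 0.147
```

```bash
python3 - <<'E'
from h import *
s=arm.observe(); print(s['force'],s['width'],s['ft_torque'],s['position'])
a,d=arm.get_image('scene'); np.savez('scene1.npz',a=a,d=d)
p=s['position']; u,v=proj('scene',[p])[0]; print(u,v)
# project expected key points
R=cv2.Rodrigues(s['ee_rot'])[0]
pts=[p+np.array([0,0,-.169+h]) for h in(0,.04,.088,.122)]; print(proj('scene',pts))
u,v=int(u),int(v); c=a[v-40:v+110,max(u-75,0):u+75,::-1]; cv2.imwrite('pics/s1.png',cv2.resize(c,None,fx=4,fy=4,interpolation=cv2.INTER_CUBIC)); print(max(u-75,0),v-40)
E
```

```text
[ 0.02897519  0.21607329 -1.79527125] 0.14686673740291192 [ 0.03574351 -0.05826785 -0.01798392] [0.42589953 0.24609709 0.34120788]
200.3052524265379 103.43568095370259
[[207.6441813  161.67337612]
 [205.98500391 148.72801517]
 [203.93027863 132.52374376]
 [202.43267518 120.58678835]]
125 63
```

View pics/s1.png

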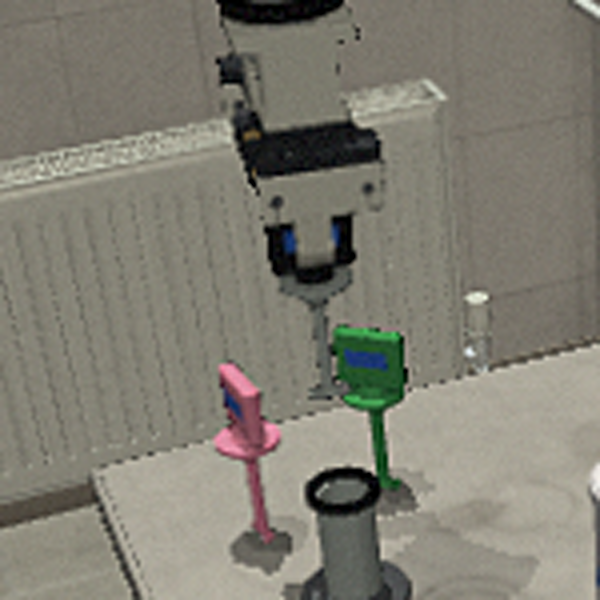

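The key hangs straight in the grip. Its bit tip is at px (207,162), where I predicted. Next I move over the bucket.

Request:
carry_out --pt "1 -1.5 0 -0.05 1" --pt "3 -5 0 -0.15 1" --pt "5 -8.5 0 -0.27 1" --pt "7 -12 0 -0.39 1" --pt "9 -15.5 0 -0.51 1" --pt "11 -19 0 -0.63 1" --pt "13 -22.5 0 -0.75 1" --pt "15 -26 0 -0.87 1" --pt "17 -29 0 -0.99 1" --pt "18.5 -31 0 -1.08 1" --pt "19.4 -32.5 0 -1.12 1" --pt "19.4 -32.5 0 -1.12 1" --pt "19.4 -32.5 0 -1.12 1" --pt "19.4 -32.5 0 -1.12 1" --pt "19.4 -32.5 0 -1.12 1"

```text
clock: 5.65
position: [0.6194, -0.0778, 0.3408]
ee_rot: [-1.837, -2.545, 0.001]
force: [-0.8, -0.4, -2.1]
width: 0.149
```

```bash
python3 - <<'E'
from h import *
s=arm.observe(); R=cv2.Rodrigues(s['ee_rot'])[0]; print(s['position'],np.arctan2(R[1,1],R[0,1]),s['force'],s['ft_torque'],s['width'],s['joints'])
a,d=arm.get_image('top'); C=cloud('top',d); Z=C[...,2]
# holder ring, now free
m=np.zeros(d.shape,bool); m[240:290,150:200]=1; m&=(Z>.09)&(Z<.106)
P=np.array([onz('top',u,v,.098)[:2] for v,u in np.argwhere(m)],np.float32); print('ring',len(P),cv2.minEnclosingCircle(P),P.mean(0))
E
```

```text
[ 0.61943804 -0.07779891  0.34083921] 0.32017261517974543 [-0.82253389 -0.43746283 -2.12088784] [-0.06143945 -0.01287867 -0.03618347] 0.1489485274608943 [-0.34164392  0.43171793  0.57037825  1.53478079 -0.24131314  1.24850703
  0.58448723]
ring 219 ((0.4259123206138611, 0.24584071338176727), 0.027037106454372406) [0.42586428 0.24613488]
```

Request:
carry_out --pt "0.08 -0.17 -1 0 1" --pt "0.08 -0.17 -2.5 0 1" --pt "0.08 -0.17 -4 0 1" --pt "0.08 -0.17 -5.5 0 1" --pt "0.08 -0.17 -7 0 1" --pt "0.08 -0.17 -7.9 0 1" --pt "0.08 -0.17 -8.2 0 1" --pt "0.08 -0.17 -8.4 0 1" --pt "0.08 -0.17 -8.6 0 1" --pt "0.08 -0.17 -8.8 0 1" --pt "0.08 -0.17 -9 0 1" --pt "0.08 -0.17 -9.1 0 1" --pt "0.08 -0.17 -9.2 0 1" --pt "0.08 -0.17 -9.2 0 1"

```text
clock: 7.1
position: [0.6203, -0.0796, 0.2488]
ee_rot: [-1.838, -2.545, 0.001]
force: [-0.6, 0.4, -0.6]
width: 0.149
```

Request:
carry_out --pt "0 0 -0.15 0 1" --pt "0 0 -0.3 0 1" --pt "0 0 -0.45 0 1" --pt "0 0 -0.6 0 1" --pt "0 0 -0.75 0 1" --pt "0 0 -0.75 0 1"

```text
clock: 7.7
position: [0.6202, -0.0796, 0.2411]
ee_rot: [-1.838, -2.545, 0.001]
force: [-0.6, -0.1, -2.2]
width: 0.151
```

Request:
carry_out --pt "0 0 -0.2 0 1" --pt "0 0 -0.4 0 1" --pt "0 0 -0.6 0 1" --pt "0 0 -0.8 0 1" --pt "0 0 -1.0 0 1" --pt "0 0 -1.15 0 1" --pt "0 0 -1.3 0 1" --pt "0 0 -1.3 0 1"

```text
clock: 8.5
position: [0.6201, -0.0796, 0.2278]
ee_rot: [-1.837, -2.544, 0.001]
force: [-0.2, 0.6, -1.5]
width: 0.148
```

```bash
python3 -c "
from h import *
s=arm.observe();print(s['force'],s['ft_torque'],s['position'])"
```

```text
[-0.19030036  0.57076994 -1.48772805] [-0.08191535  0.06076698 -0.05728226] [ 0.62005267 -0.07959664  0.22784379]
```

The bit dropped in freely. Next is the quarter turn (-1.57).

Request:
carry_out --pt "0 0 0 -0.12 1" --pt "0 0 0 -0.25 1" --pt "0 0 0 -0.38 1" --pt "0 0 0 -0.51 1" --pt "0 0 0 -0.64 1" --pt "0 0 0 -0.77 1" --pt "0 0 0 -0.9 1" --pt "0 0 0 -1.03 1" --pt "0 0 0 -1.16 1" --pt "0 0 0 -1.29 1" --pt "0 0 0 -1.42 1" --pt "0 0 0 -1.52 1" --pt "0 0 0 -1.57 1" --pt "0 0 0 -1.57 1" --pt "0 0 0 -1.57 1"

```text
clock: 10.0
position: [0.6201, -0.0794, 0.2279]
ee_rot: [-3.098, -0.504, -0.002]
force: [0.8, 0.6, -1.4]
width: 0.151
```

```bash
python3 -c "
from h import *
s=arm.observe();R=cv2.Rodrigues(s['ee_rot'])[0]; print(s['force'],s['ft_torque'],s['position'],np.arctan2(R[1,1],R[0,1]),s['joints'],s['width'])"
```

```text
[ 0.79770001  0.59533146 -1.40718864] [-0.07350955  0.18151964  0.07028541] [ 0.62011157 -0.07944201  0.22785281] -1.2481503511265784 [-0.54744151  0.64519638  0.95057789  1.70223877 -0.5839249   1.10342415
 -0.6649907 ] 0.15108236910897582
```

Request:
carry_out --pt "0 0 0.2 -1e-09 1" --pt "0 0 0.4 0 1" --pt "0 0 0.6 0 1" --pt "0 0 0.8 0 1" --pt "0 0 0.95 0 1" --pt "0 0 1.05 0 1" --pt "0 0 1.15 0 1" --pt "0 0 1.25 0 1" --pt "0 0 1.4 0 1" --pt "0 0 1.6 0 1" --pt "0 0 1.6 0 1"

```text
clock: 11.1
position: [0.6202, -0.0795, 0.2441]
ee_rot: [-3.098, -0.504, -0.003]
force: [-0.3, -0.0, -5.5]
width: 0.15
```

```bash
python3 -c "
from h import *
s=arm.observe();print(s['force'],s['ft_torque'],s['position'],s['width'])"
```

```text
[-0.33046859 -0.02638158 -5.48972205] [-0.11065906  0.18800451 -0.01291487] [ 0.6202143  -0.07954964  0.24411616] 0.1495563604584738
```

The load rose by about 4 N, so the carrier hangs on the key. Next I lift it clear of the rim.

Request:
carry_out --pt "0 0 0.4 0 1" --pt "0 0 1.0 0 1" --pt "0 0 1.8 0 1" --pt "0 0 2.8 0 1" --pt "0 0 3.8 0 1" --pt "0 0 4.8 0 1" --pt "0 0 5.8 0 1" --pt "0 0 6.8 0 1" --pt "0 0 7.8 0 1" --pt "0 0 8.8 0 1" --pt "0 0 9.8 0 1" --pt "0 0 10.8 0 1" --pt "0 0 11.8 0 1" --pt "0 0 12.8 0 1" --pt "0 0 13.8 0 1" --pt "0 0 14.6 0 1" --pt "0 0 15.1 0 1" --pt "0 0 15.3 0 1" --pt "0 0 15.3 0 1" --pt "0 0 15.3 0 1"

```text
clock: 13.1
position: [0.6201, -0.0794, 0.3967]
ee_rot: [-3.098, -0.504, -0.002]
force: [-0.1, -0.1, -6.2]
width: 0.149
```

```bash
python3 - <<'E'
from h import *
s=arm.observe();R=cv2.Rodrigues(s['ee_rot'])[0];print(s['force'],s['ft_torque'],s['position'],s['width'],np.arctan2(R[1,1],R[0,1]))
a,d=arm.get_image('scene'); u,v=proj('scene',[s['position']-[0,0,.19]])[0].astype(int); print(u,v)
cv2.imwrite('pics/s2.png',cv2.resize(a[max(v-75,0):v+75,u-75:u+75,::-1],None,fx=4,fy=4,interpolation=cv2.INTER_CUBIC))
E
```

```text
[-0.08413705 -0.1061128  -6.2294297 ] [-0.08498792  0.1242175   0.03769612] [ 0.62010178 -0.07944701  0.39673636] 0.1488029356289585 -1.2481963789853636
332 193
```

View pics/s2.png

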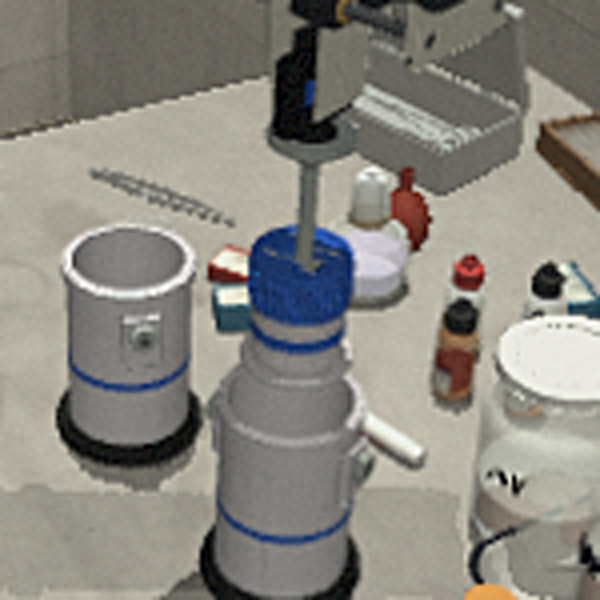

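The carrier hangs upright on the key (cap at about (300,270) in the crop), its foot clear of the rim. Next I carry it to the stand.

Request:
carry_out --pt "-0.2 -0.5 0 0 1" --pt "-0.6 -1.3 0 0 1" --pt "-1.1 -2.5 0 0 1" --pt "-1.8 -4.1 0 0 1" --pt "-2.6 -6 0 0 1" --pt "-3.4 -7.9 0 0 1" --pt "-4.2 -9.8 0 0 1" --pt "-5.1 -11.7 0 0 1" --pt "-5.9 -13.6 0 0 1" --pt "-6.7 -15.5 0 0 1" --pt "-7.5 -17.4 0 0 1" --pt "-8.3 -19.2 0 0 1" --pt "-9 -20.8 0 0 1" --pt "-9.5 -22 0 0 1" --pt "-9.9 -22.9 0 0 1" --pt "-10.2 -23.5 0 0 1" --pt "-10.35 -23.9 0 0 1" --pt "-10.35 -23.9 0 0 1" --pt "-10.35 -23.9 0 0 1" --pt "-10.35 -23.9 0 0 1"

```text
clock: 15.15
position: [0.5171, -0.3177, 0.3965]
ee_rot: [-3.097, -0.506, -0.002]
force: [0.2, -0.1, -5.2]
width: 0.152
```

Request:
carry_out --pt "0 0 -0.4 0 1" --pt "0 0 -1.2 0 1" --pt "0 0 -2.2 0 1" --pt "0 0 -3.4 0 1" --pt "0 0 -4.6 0 1" --pt "0 0 -5.8 0 1" --pt "0 0 -7 0 1" --pt "0 0 -8.2 0 1" --pt "0 0 -9.4 0 1" --pt "0 0 -10.4 0 1" --pt "0 0 -11.2 0 1" --pt "0 0 -11.6 0 1" --pt "0 0 -11.8 0 1" --pt "0 0 -11.8 0 1" --pt "0 0 -11.8 0 1"

```text
clock: 16.65
position: [0.5172, -0.3178, 0.2789]
ee_rot: [-3.098, -0.506, -0.003]
force: [-0.5, 0.6, -6.0]
width: 0.149
```

```bash
python3 - <<'E'
from h import *
s=arm.observe();R=cv2.Rodrigues(s['ee_rot'])[0];p=s['position'];print(s['force'],p,s['width'],np.arctan2(R[1,1],R[0,1]))
a,d=arm.get_image('scene')
# flange bottom etc
cz=p[2]-.1697-.058; print('carrier z',cz)
hsv=cv2.cvtColor(a,cv2.COLOR_RGB2HSV); C=cloud('scene',d)
b=(hsv[...,0]>100)&(hsv[...,0]<130)&(hsv[...,1]>140)&(np.hypot(C[...,0]-p[0],C[...,1]-p[1])<.06)&(abs(C[...,2]-cz-.058)<.03)
P=C[b]; 
from scipy.optimize import least_squares
q=P[(P[:,2]>cz+.045)&(P[:,2]<cz+.068)]
r=least_squares(lambda c:np.hypot(q[:,0]-c[0],q[:,1]-c[1])-.029,p[:2],loss='soft_l1',f_scale=.002); print('cap axis',r.x,len(q), 'topz',np.percentile(P[:,2],98))
u,v=proj('scene',[p-[0,0,.18]])[0].astype(int)
cv2.imwrite('pics/s3.png',cv2.resize(a[v-75:v+75,u-75:u+75,::-1],None,fx=4,fy=4,interpolation=cv2.INTER_CUBIC))
E
```

```text
[-0.54953313  0.57001675 -6.04945959] [ 0.51723915 -0.31784911  0.27894563] 0.1488351702935189 -1.2469371392302433
carrier z 0.05124562759783249
cap axis [ 0.51578833 -0.3160212 ] 252 topz 0.1247489455716293
```

View pics/s3.png

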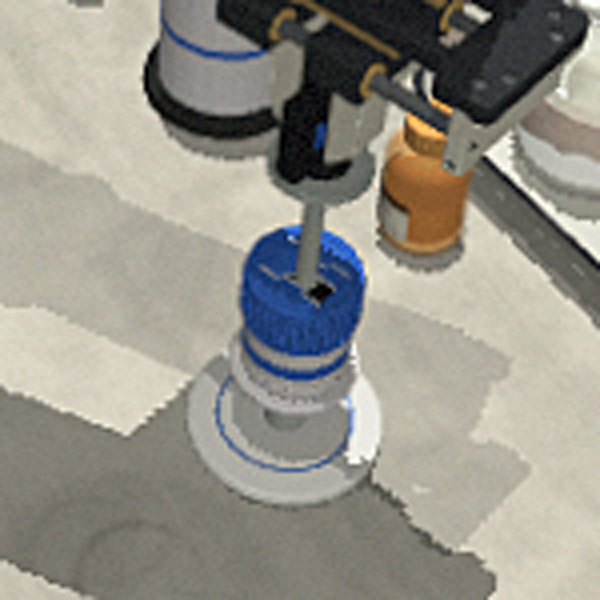

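```bash
python3 - <<'E'
from h import *
from scipy.optimize import least_squares
z=np.load('scene0.npz'); C=cloud('scene',z['d']); a=z['a']; V=a.min(2)
m=(np.hypot(C[...,0]-.5166,C[...,1]+.3185)<.07)&(C[...,2]>.005)&(C[...,2]<.03)
P=np.array([onz('scene',u,v,.010)[:2] for v,u in np.argwhere(m&(C[...,2]<.014))],np.float32)
h=cv2.convexHull(P)[:,0]
r=least_squares(lambda c:np.hypot(h[:,0]-c[0],h[:,1]-c[1])-c[2],[.5166,-.3185,.052],loss='soft_l1',f_scale=.001); print('stand scene',r.x)
E
```

```text
stand scene [ 0.51424161 -0.31820125  0.05208737]
```

Request:
carry_out --pt "-0.11 -0.14 -0.4 0 1" --pt "-0.11 -0.14 -1.0 0 1" --pt "-0.11 -0.14 -1.6 0 1" --pt "-0.11 -0.14 -2.1 0 1" --pt "-0.11 -0.14 -2.5 0 1" --pt "-0.11 -0.14 -2.8 0 1" --pt "-0.11 -0.14 -3.0 0 1" --pt "-0.11 -0.14 -3.15 0 1" --pt "-0.11 -0.14 -3.3 0 1" --pt "-0.11 -0.14 -3.45 0 1" --pt "-0.11 -0.14 -3.45 0 1"

```text
clock: 17.8
position: [0.5161, -0.3192, 0.2444]
ee_rot: [-3.098, -0.506, -0.003]
force: [-0.5, 0.2, -6.3]
width: 0.148
```

Request:
carry_out --pt "0 0 -0.15 0 1" --pt "0 0 -0.3 0 1" --pt "0 0 -0.45 0 1" --pt "0 0 -0.6 0 1" --pt "0 0 -0.7 0 1" --pt "0 0 -0.8 0 1" --pt "0 0 -0.9 0 1" --pt "0 0 -0.9 0 1" --pt "0 0 -0.9 0 1"

```text
clock: 18.7
position: [0.5162, -0.3193, 0.2355]
ee_rot: [-3.098, -0.506, -0.003]
force: [0.1, 0.3, -1.5]
width: 0.15
```

Request:
carry_out --pt "0 0 -0.2 0 1" --pt "0 0 -0.4 0 1" --pt "0 0 -0.6 0 1" --pt "0 0 -0.78 0 1" --pt "0 0 -0.78 0 1" --pt "0 0 -0.78 0 1"

```text
clock: 19.3
position: [0.5161, -0.3193, 0.2276]
ee_rot: [-3.098, -0.506, -0.003]
force: [-0.2, -0.4, -2.5]
width: 0.152
```

```bash
python3 - <<'E'
from h import *
s=arm.observe();p=s['position'];print(s['force'],p,s['width'])
a,d=arm.get_image('scene'); C=cloud('scene',d); hsv=cv2.cvtColor(a,cv2.COLOR_RGB2HSV)
from scipy.optimize import least_squares
b=(hsv[...,0]>100)&(hsv[...,0]<130)&(hsv[...,1]>140)&(np.hypot(C[...,0]-p[0],C[...,1]-p[1])<.06)
q=C[b&(C[...,2]>.055)&(C[...,2]<.078)]
r=least_squares(lambda c:np.hypot(q[:,0]-c[0],q[:,1]-c[1])-.029,p[:2],loss='soft_l1',f_scale=.002); print('cap axis',r.x,'topz',np.percentile(C[b][:,2],95))
u,v=proj('scene',[[*p[:2],.07]])[0].astype(int)
cv2.imwrite('pics/s4.png',cv2.resize(a[v-60:v+60,u-60:u+60,::-1],None,fx=5,fy=5,interpolation=cv2.INTER_CUBIC))
E
```

```text
[-0.22154701 -0.3601789  -2.45346171] [ 0.51614583 -0.31933751  0.2276284 ] 0.1515525951880308
cap axis [ 0.51548274 -0.3176536 ] topz 0.2888724045267592
```

View pics/s4.png

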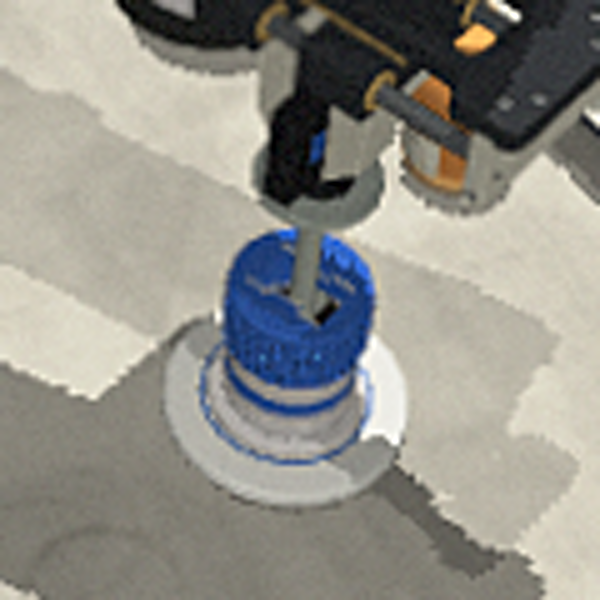

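The carrier sits flat on the stand and the load is off the key. Next I turn the key back.

Request:
carry_out --pt "0 0 0 0.12 1" --pt "0 0 0 0.25 1" --pt "0 0 0 0.38 1" --pt "0 0 0 0.51 1" --pt "0 0 0 0.64 1" --pt "0 0 0 0.77 1" --pt "0 0 0 0.9 1" --pt "0 0 0 1.03 1" --pt "0 0 0 1.16 1" --pt "0 0 0 1.29 1" --pt "0 0 0 1.42 1" --pt "0 0 0 1.52 1" --pt "0 0 0 1.57 1" --pt "0 0 0 1.57 1" --pt "0 0 0 1.57 1"

```text
clock: 20.85
position: [0.5161, -0.3195, 0.2278]
ee_rot: [-1.836, -2.545, 0.001]
force: [1.0, 0.3, -2.1]
width: 0.149
```

Request:
carry_out --pt "0 0 0.2 0 1" --pt "0 0 0.4 0 1" --pt "0 0 0.6 0 1" --pt "0 0 0.8 0 1" --pt "0 0 1.0 0 1" --pt "0 0 1.15 0 1" --pt "0 0 1.3 0 1" --pt "0 0 1.3 0 1"

```text
clock: 21.65
position: [0.5162, -0.3196, 0.241]
ee_rot: [-1.836, -2.546, 0.001]
force: [0.2, -0.9, -1.9]
width: 0.15
```

Request:
carry_out --pt "0 0 0.2 0 1" --pt "0 0 0.4 0 1" --pt "0 0 0.6 0 1" --pt "0 0 0.8 0 1" --pt "0 0 1.0 0 1" --pt "0 0 1.3 0 1" --pt "0 0 1.8 0 1" --pt "0 0 2.6 0 1" --pt "0 0 3.8 0 1" --pt "0 0 5.2 0 1" --pt "0 0 6.6 0 1" --pt "0 0 8 0 1" --pt "0 0 9.4 0 1" --pt "0 0 10.2 0 1" --pt "0 0 10.4 0 1" --pt "0 0 10.4 0 1"

```text
clock: 23.25
position: [0.5162, -0.3195, 0.3451]
ee_rot: [-1.836, -2.546, 0.001]
force: [0.6, -0.1, -2.4]
width: 0.149
```

```bash
python3 - <<'E'
from h import *
s=arm.observe();R=cv2.Rodrigues(s['ee_rot'])[0];p=s['position'];y=np.arctan2(R[1,1],R[0,1]);print(s['force'],p,s['width'],y,s['joints'])
print('to ring',np.array([.4259,.2460])-p[:2],1.4375-y)
a,d=arm.get_image('scene'); C=cloud('scene',d); hsv=cv2.cvtColor(a,cv2.COLOR_RGB2HSV)
from scipy.optimize import least_squares
b=(hsv[...,0]>100)&(hsv[...,0]<130)&(hsv[...,1]>140)&(np.hypot(C[...,0]-.516,C[...,1]+.319)<.06)&(C[...,2]<.1)
q=C[b&(C[...,2]>.055)&(C[...,2]<.078)]
r=least_squares(lambda c:np.hypot(q[:,0]-c[0],q[:,1]-c[1])-.029,p[:2],loss='soft_l1',f_scale=.002); print('cap axis',r.x,'topz',np.percentile(C[b][:,2],95))
E
```

```text
[ 0.63370647 -0.14895694 -2.44203782] [ 0.51620044 -0.31953362  0.34509862] 0.14924819118627564 0.32112283127623975 [ 0.08371907  0.3946079   0.55334815  1.57157949 -0.2150064   1.2394897
  0.99456679]
to ring [-0.09030044  0.56553362] 1.1163771687237602
cap axis [ 0.5153385  -0.31766568] topz 0.08362998603554839
```

Request:
carry_out --pt "-0.2 1.2 0 0.02 1" --pt "-0.6 4 0 0.08 1" --pt "-1.2 7.5 0 0.15 1" --pt "-1.8 11 0 0.22 1" --pt "-2.4 15 0 0.3 1" --pt "-3.0 19 0 0.38 1" --pt "-3.7 23 0 0.46 1" --pt "-4.3 27 0 0.54 1" --pt "-5.0 31 0 0.62 1" --pt "-5.6 35 0 0.7 1" --pt "-6.2 39 0 0.78 1" --pt "-6.9 43 0 0.86 1" --pt "-7.5 47 0 0.94 1" --pt "-8.1 50.5 0 1.01 1" --pt "-8.6 53.5 0 1.07 1" --pt "-8.9 55.5 0 1.1 1" --pt "-9.03 56.55 0 1.116 1" --pt "-9.03 56.55 0 1.116 1" --pt "-9.03 56.55 0 1.116 1" --pt "-9.03 56.55 0 1.116 1"

```text
clock: 25.3
position: [0.4263, 0.2445, 0.3446]
ee_rot: [-0.214, -3.132, 0.005]
force: [-0.1, 0.0, -1.9]
width: 0.148
```

```bash
python3 - <<'E'
from h import *
s=arm.observe();R=cv2.Rodrigues(s['ee_rot'])[0];p=s['position'];y=np.arctan2(R[1,1],R[0,1]);print(s['force'],p,s['width'],y)
print('to ring',np.array([.4259,.2460])-p[:2],1.4375-y)
E
```

```text
[-0.08720637  0.04811501 -1.92352091] [0.42626795 0.24446642 0.34456888] 0.14758322074407954 1.4341902621623603
to ring [-0.00036795  0.00153358] 0.003309737837639659
```

Request:
carry_out --pt "0 0.15 -0.5 0 1" --pt "0 0.15 -2 0 1" --pt "0 0.15 -4 0 1" --pt "0 0.15 -5.5 0 1" --pt "0 0.15 -6.5 0 1" --pt "0 0.15 -7.3 0 1" --pt "0 0.15 -8.2 0 1" --pt "0 0.15 -9.5 0 1" --pt "0 0.15 -11 0 1" --pt "0 0.15 -12.5 0 1" --pt "0 0.15 -14 0 1" --pt "0 0.15 -15 0 1" --pt "0 0.15 -15.6 0 1" --pt "0 0.15 -15.9 0 1" --pt "0 0.15 -16.1 0 1" --pt "0 0.15 -16.1 0 1"

```text
clock: 26.9
position: [0.4264, 0.2461, 0.1838]
ee_rot: [-0.214, -3.132, 0.004]
force: [-0.3, -0.2, -2.3]
width: 0.15
```

Request:
carry_out --pt "0 0 -0.05 0 1" --pt "0 0 -0.1 0 1" --pt "0 0 -0.15 0 1" --pt "0 0 -0.2 0 1" --pt "0 0 -0.2 0 1"

```text
clock: 27.4
position: [0.4265, 0.2461, 0.1818]
ee_rot: [-0.214, -3.132, 0.004]
force: [-0.5, 0.2, -1.8]
width: 0.152
```

Request:
carry_out --pt "0 0 -0.06 0 1" --pt "0 0 -0.1 0 1" --pt "0 0 -0.1 0 1" --pt "0 0 -0.1 0 3" --pt "0 0 -0.1 0 5" --pt "0 0 -0.1 0 5" --pt "0 0 -0.1 0 5" --pt "0 0 -0.1 0 5" --pt "0 0 -0.1 0 5"

```text
clock: 28.3
position: [0.4265, 0.2461, 0.1808]
ee_rot: [-0.214, -3.132, 0.004]
force: [0.5, 0.4, -0.8]
width: 0.538
```

Request:
carry_out --pt "0 0 0.5 0 5" --pt "0 0 1.5 0 5" --pt "0 0 3.5 0 5" --pt "0 0 6 0 5" --pt "0 0 9 0 5" --pt "0 0 12 0 5" --pt "0 0 14 0 5" --pt "0 0 14 0 5" --pt "-3 8 14 0 5" --pt "-6 12 14 0 5" --pt "-6 16 14 0 5" --pt "-6 16 14 0 5" --pt "-6 16 14 0 5" --pt "-6 16 14 0 5" --pt "-6 16 14 0 5"

```text
clock: 29.8
position: [0.3671, 0.4046, 0.3206]
ee_rot: [-0.217, -3.132, 0.006]
force: [0.4, -0.7, -1.0]
width: 0.541
```

```bash
python3 - <<'E'
from h import *
s=arm.observe();print(s['clock'],s['force'],s['position'],s['width'],abs(s['dq']).max())
a,d=arm.get_image('top'); C=cloud('top',d); Z=C[...,2]; V=a.max(2); m=np.zeros(d.shape,bool); m[240:285,158:195]=1
k=m&(Z>.096)&(Z<.108)&(V>110); P=np.array([onz('top',u,v,.103)[:2] for v,u in np.argwhere(k)],np.float32); print('collar',cv2.minEnclosingCircle(P))
w=C[m&(Z>.145)&(Z<.17)];print('wing top',len(w),np.median(w,0))
a2,d2=arm.get_image('scene')
cv2.imwrite('pics/end.png',np.hstack([cv2.resize(a[130:290,150:430,::-1],(490,280)),cv2.resize(a2[130:290,170:330,::-1],(280,280))]))
E
```

```text
29.8 [ 0.35919429 -0.69072643 -1.02477983] [0.36713193 0.40462156 0.3205628 ] 0.541427124169593 0.007882122560091416
collar ((0.4267488420009613, 0.24603228271007538), 0.02533460408449173)
wing top 166 [0.42641362 0.24499651 0.15245339]
```

View pics/end.png

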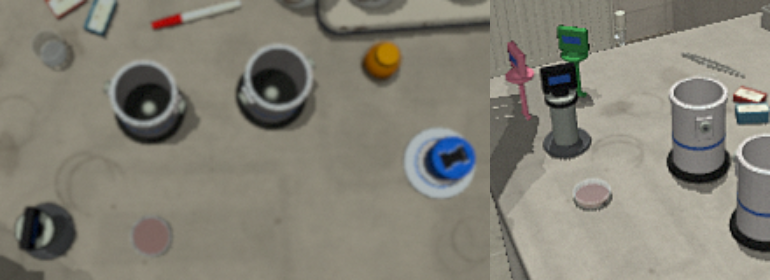

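The key hangs upright in its holder at (40,228). The carrier is on the stand at (445,160), the bucket is empty, and the dish, bottle and beaker are where they were. I'm handing it in.

```bash
python3 -c "
from h import *
print(arm.sign_off())"
```

```text
the job is handed in; nothing more can be done
None
```

The carrier is on the stand, the key is back in its holder, and I handed the job in at about 30 s of the 72 s allowed. The sign-off gives no verdict.

- **Key into the cap:** I read the slot's angle from the top camera as about 1.89 rad. The bit dropped in on the first try with no contact force. After the quarter turn and lift, the load rose by about 4 N and the carrier hung upright clear of the rim.
- **Carrier on the stand:** On lowering, the load went off the key at the expected height. The cap's top then measured 0.0836 m, against 0.082 m expected. Drawing the key out shifted the cap by less than 0.2 mm.
- **Key in the holder:** The collar centre is about 1 mm from the ring centre, and the top of the wing is at 0.152 m, about where it started. The gripper was open and clear of everything.
- **Bystanders:** The dish, bottle and beaker look unmoved in the last picture; I did not measure them again.
- **Disagreement:** The two cameras differ by about 2 mm on the stand's position. I aimed between them, and the spigot's clearance took up the difference.

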